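Set the size stop on the fish measuring board

ROBOT

A 6-joint arm with a two-finger parallel gripper is mounted at the origin on the work surface. World frame = base frame: x ahead of the robot, y to its left, z up, the work surface at z = 0. Lengths are in mm, angles in rad, forces in N, time in s.
With the tool pointing down it reaches from about 350 to 775 mm from the base axis. Payload 7.3 kg.
Tool frame: the origin (TCP) lies midway between the tips of the shut fingers; the grasp point (between the pads) lies 19 mm behind it; z points along the fingers, y is the line along which they close (so a half turn about z gives the same grasp; the last joint's range is limited). The gripper opens to 92 mm and grips with 3 to 60 N. Pads are 19 mm wide; open, the fingers measure 130 mm over their backs; the gripper's body (75 mm by 190 mm) begins 47 mm behind the grasp point.
Start: joints at [1.143, 0.342, 1.524, -0, 1.275, -0.146], TCP at [145.979, 504.316, 226.741] pointing down, gripper open.
Joint ranges: [-2.53, 2.53], [-0.77, 2.02], [0.04, 2.7], [-1, 4.14], [0.28, 2.66], [-3.11, 3.11]. Speed limits (rad/s): [2.57, 2.57, 3.14, 3.14, 3.14, 3.14].

INTERFACE

Orientations are given as [roll, pitch, yaw] about the fixed x, y, z axes, in that order (R = Rz(yaw) Ry(pitch) Rx(roll)).
In Python, from plant import readout, vision, order, models gives the robot as it stands. The module is installed in compiled form; this text tells all that it offers.
- The arm moves only by the tool step_arm, never from a script. Its argument "series" is text: rows parted by semicolons, each of 7 numbers parted by spaces: the gripper's target within -1 to 1 (shut at 1, half-way at 0, fully open at -1), then the shift along the tool's x, y, z each as a share of 80 mm, from -1 to 1, then the turn, a rotation vector about the tool's x, y, z each as a share of 2 pi rad, from -1 to 1. In form: jaw x y z ax ay az; .... A call has 1 to 20 rows; each row is the pose to reach, as a shift and turn from the pose commanded when the call began, along the tool's axes at that moment, turning the shorter way round; what a row does not reach only later rows make up. A row lasts 1/10 s, in which the tool goes at most 50 mm and 8.59 degrees, less where a joint would pass 70% of its speed; a pose out of reach is approached as far as the arm can. A call with a number of a shift or a turn outside -1 to 1 is refused whole. A call with a gripper value outside its range is refused whole. The fingers move at their own pace and stop on an object; the grip force is fixed at half the most. Time passes only in rows, so rows that repeat a pose let the fingers close. It gives the time, the measured TCP pose, the force, the opening and the grip force at its end, in the units of the state.
- readout.get_obs(): the state, without advancing time (a new reading comes with each control period).
- vision.capture(name): name is "scene" or "top"; returns a dict with "frame" (400x640x3 uint8, red, green, blue), "depth" (400x640 float32, mm along the optical axis (not along the pixel's ray), 0 where there is no reading), "fovy" (degrees; the focal length in pixels is half the picture's height over the tangent of half this angle, whatever the lens; pixels are square), "cx", "cy" (the principal point, pixels), "rvec" (rotation vector, rad) and "tvec" (3), from world to camera coordinates, as OpenCV has them. Camera axes: x right, y down, z forward; pixel columns grow to the right and rows downward; lengths in mm; the calibration is good to about 2 mm. A picture is of the moment at which its call begins.
- order.close_job(): hands the job in; it is judged then, once.
Trained networks look in a picture, given as the dict that the camera call returned (one of the last four; its "shot" number tells which), for a name from the list of things; names that differ only in an ending like _2 or _b are one class to them, and where a whole thing is asked for, a point or a joint stands for the part that bears it (a point fixed in the world has none). Each returns a list of dicts, best first, with "p" (0 to 1); they miss things now and then, are a little off and sometimes report something else, mostly with a low value. They report only what shows in the picture. A call takes as long as a camera call. They do not tell look-alikes from the thing itself.
- models.look_for(picture, thing): "position" ([column, row] in pixels, amid what is visible of it).
- models.pinpoint(picture, thing): "position" ([column, row] in pixels: a listed point, or the origin of a listed thing).
The state is a dict: "time": time; "joint_positions": joint angles; "dq": joint speeds; "tau": joint torques, N m; "tool_pos": TCP position; "tcp_rot": TCP orientation; "contact_force": force on the tool from outside, world axes, zero at the start; "moment": the same for the moment, N m; "grip_width": finger opening in mm; "finger_force": force on a finger pad.
Only numpy, scipy, OpenCV 4.12 (cv2) and the standard library are available. Lean on these libraries where they do the work, as an engineer would, in place of code of your own. Each camera call takes 0.05 s, during which the arm holds its last target. There are 200 camera calls.

TASK

Set the fish measuring board for the red species: with the fingertips, push the yellow cursor along its rail towards the head stop until its pin clicks down into the slot at the red tag, passing through any slot before it but not running past the red one. Only push the cursor, do not grip it, and leave it sitting in the slot on its own; leave the mug, the sinker mould and the bait cup standing where they are.

Things in the scene. Friction and masses are not known exactly. Their poses are not given: they have to be found in the camera images.
- cursor_mid (a point): Middle of the yellow saddle (cursor) that slides on the rail. The block is 34 mm (x) by 40 mm along the rail (y) and spans 26 to 70 mm above the shelf; this point is at 48 mm, over the rail's centre line. A steel pin knob 16 mm across rises from its top to 83 mm. Axes as the board's: it starts at the tail (+y) end and is pushed along -y. Seated when its y equals the slot's.
- gate_end (a point): Free end of the cursor's aluminium gate, 36 mm above the shelf: a plate 5 mm thick, 17 to 55 mm above the shelf, that reaches from the saddle's middle 125 mm along -x over the board and moves with it.
- rail_mid (a point): Middle of the aluminium rail's top, 24 mm above the shelf. The rail is 16 mm wide and runs 212 mm to each side along y, with three slots; a finger pushing the saddle's end face in line with the rail must stay higher than its top.
- cursor (a joint): Travel of the cursor in m, growing towards the head stop (0 tail end, 0.34 head end); slots at 0.125, 0.195 and 0.265. Slides with about 1 N friction plus a little drag; over the last 3 or 4 mm before a slot's centre it is drawn in with a snap (the push force dips to nothing), and 5 to 8 N push it out again. Left alone within 3 mm of a slot's centre it settles there.
- pin (a joint): How far the cursor's sprung locating pin has dropped, in m: 0 while it rides on top of the rail, about 0.0032 when it sits in a slot. The pin has a round nose of 10 mm radius and the slots are 12 mm wide; it snaps in and is cammed out by pushing the cursor, nothing need be pressed or pulled.
- tag_red: Red plastic tag, 24 x 16 mm, fixed at the board's far long edge beside one of the three slots, top 16 mm above the shelf. Origin at shelf height under its pointed inner end; axes as the board's (-y along the rail to the head stop). Its slot's centre lies at x = -0.019, y = 0 in this frame. This is the slot to set.
- tag_green: Green plastic tag, 24 x 16 mm, fixed at the board's far long edge beside one of the three slots, top 16 mm above the shelf. Origin at shelf height under its pointed inner end; axes as the board's (-y along the rail to the head stop). Its slot's centre lies at x = -0.019, y = 0 in this frame. Not wanted.
- tag_blue: Blue plastic tag, 24 x 16 mm, fixed at the board's far long edge beside one of the three slots, top 16 mm above the shelf. Origin at shelf height under its pointed inner end; axes as the board's (-y along the rail to the head stop). Its slot's centre lies at x = -0.019, y = 0 in this frame. Not wanted.
- mug: Blue ceramic mug, 82 mm across, 92 mm tall, handle at its +y side, loose on the shelf beside the board; origin at the centre of its foot. Leave alone.
- mould: Chrome-plated bell sinker mould, block 40 x 66 x 40 mm tall with two wooden handles to its -y side, 140 mm long in all, loose on the shelf; origin at its underside near the block's -y end, z up. Leave alone.
- bait_cup: White plastic bait cup with a press-button cover, 75 mm across, 72 mm tall, loose on the shelf; origin at the centre of its underside. Leave alone.
- board: White fish measuring board screwed to the shelf, 180 mm (x) by 500 mm (y) and 12 mm thick; origin at its middle at shelf height, axes as the tags'. A white head stop 50 mm tall stands across its -y end; the aluminium rail with three slots runs along y at x = 0.05.
Not all that is in view belongs to the job. Of the things that look like the tag_red, the smallest one is meant.

How it is judged (in metres and radians):
At the end, for the whole second after the job is handed in: The cursor stands at rest with its middle within 3 mm of the red tag's slot, its pin dropped at least 1.8 mm into the slot, and the mug, mould and bait cup stand upright within 15 mm of where they were (y of cursor_mid in the frame of tag_red between -0.003 and 0.003 m and value of joint pin above 0.0018 m and velocity of joint cursor between -0.005 and 0.005 m/s and distance of each of mug, mould, bait_cup from where it was at the start of the episode below 0.015 m and angle between each of mug, mould, bait_cup's own z axis and vertical below 0.15 rad); the robot touches nothing.
It fails at once if the cursor runs more than 10 mm past the red tag's slot (y of cursor_mid in the frame of tag_red below -0.01 m).
It fails at once if the cursor is gripped between the fingers instead of being pushed (contact force between the fingers and cursor above 12 N and z of the grasp point in the frame of cursor_mid below 0.04 m and ((y of the grasp point in the frame of cursor_mid between -0.018 and 0.018 m and x of the grasp point in the frame of cursor_mid between -0.015 and 0.015 m) or (y of the grasp point in the frame of cursor_mid between -0.0025 and 0.0025 m and x of the grasp point in the frame of cursor_mid between -0.125 and 0 m))).
It fails at once if the mug, the mould or the bait cup is shifted more than 15 mm, lifted or tipped (distance of any of mug, mould, bait_cup from where it was at the start of the episode above 0.015 m or angle between any of mug, mould, bait_cup's own z axis and vertical above 0.15 rad).
It also fails if it takes over 51 s, if anything falls off the work surface, if the arm or the gripper's body presses on something with over 40 N, if the wrist force passes 120 N, or if a joint passes its speed limit or range.

## Working session

There is one attempt and no reset: what is moved stays moved. The work goes in short steps, Python scripts to look and compute and a tool call to move; the robot and the scene stay as the last step left them, time stands still between calls to the robot, and variables do not carry over. Pictures are saved under pics/ and viewed, at most 10 in all, crops included, and the job is handed in when it is done.

Besides the shell and the picture viewer there is one more tool, called in YAML: its name, and indented under it one key for each argument. step_arm: Moves the arm, as the interface text tells. Shift numbers are shares of 80 mm and turn numbers shares of 2 pi rad, none past 1 either way. Its arguments: {"type":"object","properties":{"series":{"type":"string"}},"required":["series"]}

```bash
mkdir -p pics; cat > h.py <<'E'
import numpy as np, cv2
from plant import readout, vision, order, models
def K(c):
    f=c["frame"].shape[0]/2/np.tan(np.radians(c["fovy"])/2); return f
def RT(c): return cv2.Rodrigues(np.array(c["rvec"],float))[0], np.array(c["tvec"],float).ravel()
def at_z(c,p,z):
    R,t=RT(c);f=K(c);d=R.T@np.array([(p[0]-c["cx"])/f,(p[1]-c["cy"])/f,1]);o=-R.T@t
    return o+d*(z-o[2])/d[2]
def at_depth(c,p):
    R,t=RT(c);f=K(c);u,v=int(round(p[0])),int(round(p[1]))
    w=c["depth"][max(v-1,0):v+2,max(u-1,0):u+2];w=w[w>0]
    if not len(w): return None
    D=np.median(w);return R.T@(np.array([(p[0]-c["cx"])/f,(p[1]-c["cy"])/f,1])*D-t)
def proj(c,P):
    R,t=RT(c);q=R@np.array(P,float)+t;f=K(c);return np.array([f*q[0]/q[2]+c["cx"],f*q[1]/q[2]+c["cy"]])
def tri(c1,p1,c2,p2):
    A=[];b=[]
    M=np.zeros((3,3));v=np.zeros(3);ds=[]
    for c,p in((c1,p1),(c2,p2)):
        R,t=RT(c);o=-R.T@t;d=R.T@np.array([(p[0]-c["cx"])/K(c),(p[1]-c["cy"])/K(c),1]);d/=np.linalg.norm(d)
        Q=np.eye(3)-np.outer(d,d);M+=Q;v+=Q@o;ds.append((o,d))
    X=np.linalg.solve(M,v);return X,[np.linalg.norm((np.eye(3)-np.outer(d,d))@(X-o)) for o,d in ds]
E
python3 - <<'E'
from h import *
np.set_printoptions(precision=1,suppress=True)
o=readout.get_obs();print(o["tool_pos"],o["tcp_rot"],o["contact_force"])
cs={n:vision.capture(n) for n in("scene","top")}
for n,c in cs.items():
    cv2.imwrite(f"pics/{n}0.png",c["frame"][:,:,::-1])
    print(n,c["fovy"],-RT(c)[0].T@RT(c)[1])
    for th in ["cursor_mid","gate_end","rail_mid","tag_red","tag_green","tag_blue","mug","mould","bait_cup","board"]:
        for r in models.pinpoint(c,th)[:3]:
            print(n,th,round(r["p"],2),np.array(r["position"]),at_depth(c,r["position"]))
E
```

```text
[145.8 503.9 226. ] [-3.1 -0.   2.9] [ 0.3 -0.2 -0.3]
scene 55.04787577959199 [ 986.4 -332.1  497. ]
scene cursor_mid 0.73 [360.6 191.3] [617.   71.1  61.9]
scene gate_end 0.56 [326.6 160.9] [483.8 103.   43. ]
scene rail_mid 0.79 [291.7 220.4] [568.6 -49.   24. ]
scene rail_mid 0.44 [316.7 232.8] [614.8 -28.5  16.2]
scene tag_red 0.68 [272. 294.] [ 675.8 -163.2   18.7]
scene tag_red 0.62 [315.8 320.4] [ 751.6 -140.    19. ]
scene tag_green 0.62 [280.9 244.5] [599.1 -94.1  16.4]
scene tag_blue 0.6 [375.5 261.8] [729.8   0.7  22.5]
scene tag_blue 0.49 [314.5 231.1] [607.3 -27.4  13.9]
scene mug 0.86 [223.4 185.2] [402.2 -96.1  24.7]
scene mould 0.92 [373.1 259.5] [724.9  -0.1  24.3]
scene mould 0.32 [358.2 191.6] [615.2  66.8  62.3]
scene bait_cup 0.74 [193.3 336.5] [ 688.9 -288.3   51. ]
scene board 0.58 [283.2 215.8] [538.6 -47.3  12.6]
top 45.38238203461917 [ 460.1  -22.4 1038.4]
top cursor_mid 0.81 [276.9 187.3] [597.6  80.5  84. ]
top gate_end 0.72 [265.5 248.3] [475.9 108.1  12.9]
top gate_end 0.66 [451.7 171.3] [ 639.9 -275.1   69.3]
top rail_mid 0.76 [344.7 200.8] [579.9 -58.8  24.9]
top tag_red 0.63 [376.5 129.8] [ 742.6 -127.8    2.9]
top tag_red 0.56 [389.9 201. ] [ 582.5 -156.    16.5]
top tag_red 0.51 [386.8 167.4] [ 658.4 -151.     2. ]
top tag_green 0.62 [359.8 202.4] [578.4 -91.7  14.1]
top tag_blue 0.52 [324.3 192.3] [599.1 -14.9  11.6]
top mug 0.93 [359.3 305.7] [360.3 -93.6   5.5]
top mug 0.19 [278.  186.5] [599.3  78.3  84. ]
top mould 0.81 [307.6 139.7] [707.5  22.8  42.5]
top bait_cup 0.77 [450.1 172.2] [ 637.6 -271.3   71.4]
top board 0.65 [339.5 227. ] [524.7 -49.   12.3]
```

View pics/top0.png

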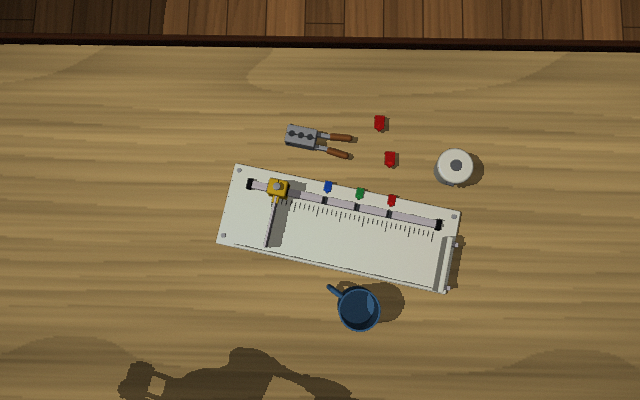

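View pics/scene0.png

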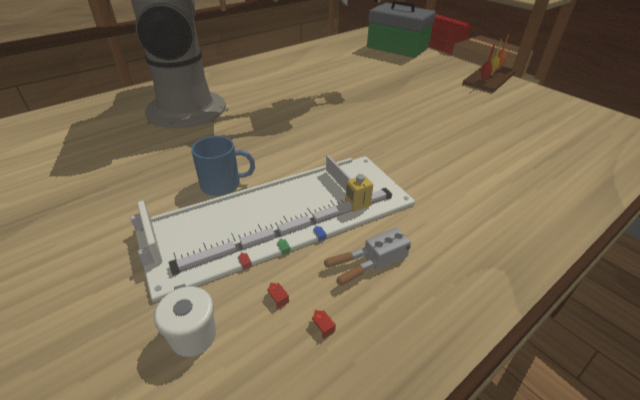

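The red candidates in the top view are at (380,123), (390,159) and (392,200). Only (392,200) sits on the board's edge and looks smallest; the other two lie loose on the shelf. I'll confirm that in a crop while fitting the board frame.

```bash
cat > m.py <<'E'
from h import *
np.set_printoptions(precision=1,suppress=True)
def blobs(c,mask,box,amin=4):
    m=np.zeros_like(mask,np.uint8);x0,y0,x1,y1=box;m[y0:y1,x0:x1]=mask[y0:y1,x0:x1]
    n,_,s,ce=cv2.connectedComponentsWithStats(m)
    return [(s[i,4],ce[i]) for i in range(1,n) if s[i,4]>=amin]
E
python3 - <<'E'
from m import *
c=vision.capture("top");f=c["frame"];hsv=cv2.cvtColor(f,cv2.COLOR_RGB2HSV);h,s,v=[hsv[...,i] for i in range(3)]
box=(230,100,470,300)
for n,m in dict(red=((h<8)|(h>172))&(s>150)&(v>60),green=(h>40)&(h<80)&(s>100),blue=(h>105)&(h<130)&(s>120),yellow=(h>20)&(h<32)&(s>150)&(v>110),black=(v<45)).items():
    for a,p in blobs(c,m,box,6): print(n,a,p,at_z(c,p,{"yellow":70,"black":24}.get(n,16)))
a=f[105:245,230:470];cv2.imwrite("pics/crop.png",cv2.resize(a,None,fx=3.3,fy=3.3,interpolation=cv2.INTER_CUBIC)[:,:,::-1])
E
```

```text
red 143 [378.9 122.2] [ 756.3 -131.7   16. ]
red 145 [389.5 158.5] [ 675.5 -155.    16. ]
red 78 [391.3 199.6] [ 585.6 -159.1   16. ]
green 76 [359.3 192.9] [598.8 -90.4  16. ]
blue 75 [327.5 186.2] [611.9 -21.6  16. ]
yellow 212 [275.8 187.7] [598.7  84.1  70. ]
yellow 11 [276.9 199.5] [574.4  81.1  70. ]
black 7 [316.  138.1] [715.9   5.5  24. ]
black 10 [289.1 143.8] [702.3  63.6  24. ]
black 50 [249.3 183.6] [613.1 146.6  24. ]
black 21 [287.2 189.6] [601.8  64.7  24. ]
black 16 [323.2 200.2] [580.4 -13.   24. ]
black 7 [275.4 207. ] [563.7  88.7  24. ]
black 13 [355.2 207. ] [567.2 -81.3  24. ]
black 14 [387.6 214.6] [ 552.5 -150.3   24. ]
black 31 [269.8 231. ] [512.4  98.9  24. ]
black 55 [438.3 224.5] [ 533.6 -256.9   24. ]
black 71 [353.3 288.7] [396.4 -79.4  24. ]
```

View pics/crop.png

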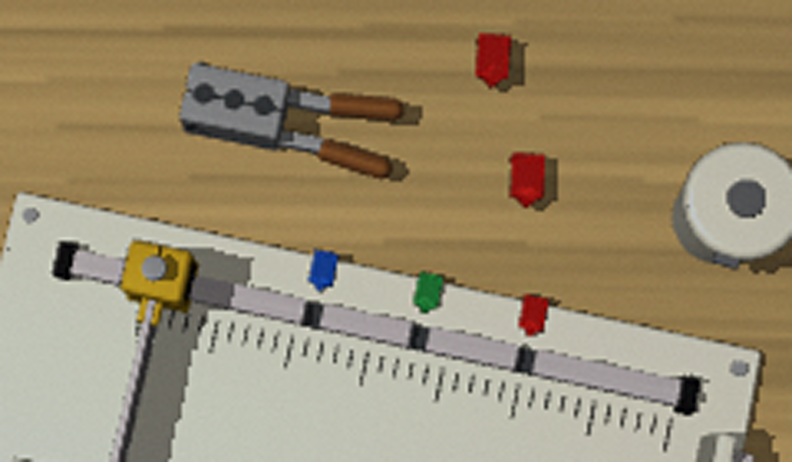

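The crop confirms it: the board-edge tag at top (391,200) is about half the area (78 px) of the loose ones (143 and 145 px), so it is the one meant. Its slot is the third from the tail, at (387.6,214.6). Next I'll check heights from the second view and work out the approach.

```bash
cat >> m.py <<'E'
from scipy.spatial.transform import Rotation as Ro
RED=np.array([552.5,-150.3]);U=np.array([.1955,.981]);U/=np.linalg.norm(U)   # U = +y of board
def tool(o): return Ro.from_euler("xyz",o["tcp_rot"])
E
python3 - <<'E'
from m import *
t=vision.capture("top");c=vision.capture("scene");f=c["frame"];hsv=cv2.cvtColor(f,cv2.COLOR_RGB2HSV);h,s,v=[hsv[...,i] for i in range(3)]
for n,m,tp in (("red",((h<8)|(h>172))&(s>150)&(v>60),(391.3,199.6)),("green",(h>40)&(h<80)&(s>100),(359.3,192.9)),("blue",(h>105)&(h<130)&(s>150),(327.5,186.2)),):
    for a,p in blobs(c,m,(230,215,340,272),6): print(n,a,p,*tri(t,tp,c,p))
for k in("cursor_mid","gate_end"):
    p1=models.pinpoint(t,k)[0]["position"];p2=models.pinpoint(c,k)[0]["position"];print(k,*tri(t,p1,c,p2))
    X=tri(t,p1,c,p2)[0][:2];print("s",(X-RED)@U)
o=readout.get_obs();R=tool(o);print(np.array(o["tcp_rot"]),o["tool_pos"])
P=np.array([*(RED+275*U),42]);d=R.inv().apply(P-o["tool_pos"]);print("shift tool mm",d,d/80)
for sg in(1,-1):
    y=sg*np.array([U[1],-U[0],0]);z=np.array([0,0,-1.]);x=np.cross(y,z)
    r=(R.inv()*Ro.from_matrix(np.c_[x,y,z])).as_rotvec();print("turn",r/(2*np.pi))
E
```

```text
green 6 [281.3 241.3] [597.6 -90.8  20.9] [np.float64(0.9259862136128068), np.float64(0.925986213612773)]Traceback (most recent call last):
  File "<stdin>", line 6, in <module>
IndexError: list index out of range
```

```bash
python3 - <<'E'
from m import *
t=vision.capture("top");c=vision.capture("scene")
for k in("cursor_mid","gate_end"):
    a=models.pinpoint(t,k);b=models.pinpoint(c,k)
    if a and b:
        X,e=tri(t,a[0]["position"],c,b[0]["position"]);print(k,X,e,"s",(X[:2]-RED)@U)
f=c["frame"][225:285,230:330].astype(int);m=(f[...,0]>1.8*f[...,1])&(f[...,0]>1.8*f[...,2])&(f[...,0]>90)
for a,p in blobs(c,m,(0,0,100,60),6): 
    p=p+[230,225];print("red",a,p,*tri(t,(391.3,199.6),c,p))
o=readout.get_obs();R=tool(o);print(np.array(o["tcp_rot"]),o["tool_pos"])
np.set_printoptions(precision=4,suppress=True)
P=np.array([*(RED+275*U),42]);d=R.inv().apply(P-o["tool_pos"]);print("shift tool mm",d,d/80)
for sg in(1,-1):
    y=sg*np.array([U[1],-U[0],0]);z=np.array([0,0,-1.]);x=np.cross(y,z)
    r=(R.inv()*Ro.from_matrix(np.c_[x,y,z])).as_rotvec();print("turn",r/(2*np.pi))
E
```

```text
cursor_mid [602.6  80.4  47.9] [np.float64(1.380082678305754), np.float64(1.380082678305778)] s 236.02900129804777
gate_end [479.1 107.1  40.3] [np.float64(0.11646293965846906), np.float64(0.11646293965858551)] s 238.10328868358846
red 87 [243.9 258.8] [ 585.9 -159.2   14.2] [np.float64(0.14048628503945093), np.float64(0.14048628503946106)]
red 11 [273.5 283.8] [ 605.6 -146.9  -43.8] [np.float64(23.80943286186173), np.float64(23.809432861861808)]
[3.1 0.  2.9] [146.  504.3 226.7]
shift tool mm [-549.1542 -241.7629  184.7309] [-6.8644 -3.022   2.3091]
turn [ 0.     -0.      0.2365]
turn [ 0.      0.     -0.2635]
```

step_arm:
  series: "1 -1 -0.43 0 0 0 0.2365;1 -1 -0.43 0 0 0 0.2365;1 -1 -0.43 0 0 0 0.2365;1 -1 -0.43 0 0 0 0.2365;1 -1 -0.43 0 0 0 0.2365;1 -1 -0.43 0 0 0 0.2365;1 -1 -0.43 0 0 0 0.2365;1 -1 -0.43 0 0 0 0.2365;1 -1 -0.43 0 0 0 0.2365;1 -1 -0.43 0 0 0 0.2365;1 -1 -0.43 0 0 0 0.2365;1 -1 -0.43 0 0 0 0.2365"

```text
time: 2.85
tool_pos: [213.3, 449.0, 226.7]
tcp_rot: [3.142, -0.0, 1.377]
contact_force: [0.7, -0.7, 0.1]
grip_width: 2.1
finger_force: 0.0
```

step_arm:
  series: "1 -0.5 0.97 0 0 0 0;1 -0.5 0.97 0 0 0 0"

```text
time: 3.05
tool_pos: [282.1, 394.0, 226.7]
tcp_rot: [3.141, 0.0, 1.38]
contact_force: [0.6, -0.4, -0.3]
grip_width: 0.4
finger_force: 0.0
```

step_arm:
  series: "1 -0.5 0.97 0 0 0 0;1 -0.5 0.97 0 0 0 0"

```text
time: 3.25
tool_pos: [351.4, 338.7, 226.9]
tcp_rot: [3.141, -0.0, 1.377]
contact_force: [0.5, 0.7, -0.2]
grip_width: 0.6
finger_force: 0.0
```

step_arm:
  series: "1 -0.5 0.97 0 0 0 0;1 -0.5 0.97 0 0 0 0"

```text
time: 3.45
tool_pos: [419.9, 284.0, 226.8]
tcp_rot: [3.141, -0.0, 1.376]
contact_force: [0.8, 0.7, -0.7]
grip_width: 0.4
finger_force: 0.0
```

step_arm:
  series: "1 -0.5 0.97 0 0 0 0;1 -0.5 0.97 0 0 0 0;1 -0.5 0.97 0 0 0 0"

```text
time: 3.75
tool_pos: [489.6, 228.3, 226.3]
tcp_rot: [3.14, 0.001, 1.372]
contact_force: [0.3, 0.6, 0.9]
grip_width: 0.6
finger_force: 0.0
```

```bash
cat > st.py <<'E'
from m import *
o=readout.get_obs();R=tool(o);P=np.array([*(RED+275*U),42]);np.set_printoptions(precision=4,suppress=True)
p=np.array(o["tool_pos"]);d=R.inv().apply(P-p)
print(o["time"],p,np.array(o["tcp_rot"]),"s",(p[:2]-RED)@U,"to start /80",d/80,"F",np.array(o["contact_force"]),"grip",o["grip_width"])
y=np.array([U[1],-U[0],0]);z=np.array([0,0,-1.]);x=np.cross(y,z)
print("turn",(R.inv()*Ro.from_matrix(np.c_[x,y,z])).as_rotvec()/(2*np.pi), np.array(o["joint_positions"]))
E
python3 st.py
```

```text
3.75 [489.5687 228.3406 226.2958] [3.1403 0.0006 1.3721] s 359.03905597490524 to start /80 [-1.0459  1.6956  2.3065] F [0.3047 0.6171 0.9184] grip 0.6202227377260893
turn [ 0.0002  0.0001 -0.0003] [ 0.2952  0.3698  1.4836 -0.0011  1.2873  0.4942]
```

step_arm:
  series: "1 -0.52 0.85 0.3 0 0 0;1 -0.52 0.85 0.3 0 0 0;1 -0.52 0.85 0.3 0 0 0"

```text
time: 4.05
tool_pos: [546.0, 175.1, 200.9]
tcp_rot: [-3.14, 0.001, 1.373]
contact_force: [-0.4, -0.4, -0.0]
grip_width: 0.4
finger_force: 0.0
```

step_arm:
  series: "1 -0.52 0.85 0.2 0 0 0;1 -0.52 0.85 0.2 0 0 0;1 -0.52 0.85 0.2 0 0 0"

```text
time: 4.35
tool_pos: [604.5, 121.5, 185.5]
tcp_rot: [-3.141, 0.001, 1.373]
contact_force: [-0.1, 0.0, -0.1]
grip_width: 0.4
finger_force: 0.0
```

step_arm:
  series: "1 0 0 0.5 0 0 0;1 0 0 0.9 0 0 0;1 0 0 0.9 0 0 0;1 0 0 0.9 0 0 0"

```text
time: 4.75
tool_pos: [602.9, 124.4, 115.6]
tcp_rot: [-3.141, -0.0, 1.376]
contact_force: [-0.8, 0.2, 0.4]
grip_width: 0.6
finger_force: 0.0
```

```bash
python3 st.py; python3 - <<'E'
from h import *
c=vision.capture("scene");cv2.imwrite("pics/s1.png",cv2.resize(c["frame"][90:250,270:480],None,fx=3,fy=3)[:,:,::-1])
E
```

```text
4.75 [602.9427 124.4116 115.5901] [-3.1412 -0.0003  1.3758] s 279.2724919456433 to start /80 [-0.0538  0.053   0.9198] F [-0.7835  0.2028  0.436 ] grip 0.5696995004694084
turn [-0.0001 -0.      0.0003] [0.0789 0.6059 1.4097 0.0004 1.1263 0.2737]
```

View pics/s1.png

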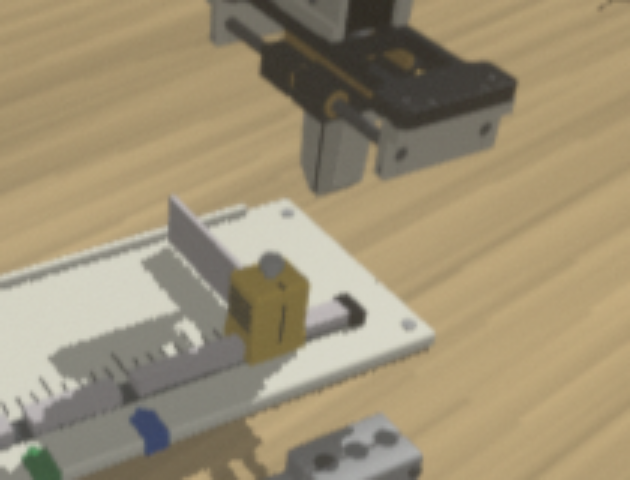

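The crop shows the shut fingers (325,170) above the rail behind the yellow saddle (270,310), so the way down is free.

step_arm:
  series: "1 -0.05 0.05 0.5 0 0 0;1 -0.05 0.05 0.9 0 0 0;1 -0.05 0.05 0.9 0 0 0;1 -0.05 0.05 0.9 0 0 0"

```text
time: 5.2
tool_pos: [607.6, 118.9, 44.8]
tcp_rot: [3.139, -0.001, 1.374]
contact_force: [0.4, -0.1, 0.1]
grip_width: 0.5
finger_force: 0.0
```

step_arm:
  series: "1 -0.1 0 0 0 0 0;1 -0.2 0 0 0 0 0;1 -0.3 0 0 0 0 0;1 -0.4 0 0 0 0 0;1 -0.4 0 0 0 0 0"

```text
time: 5.7
tool_pos: [600.0, 85.4, 43.0]
tcp_rot: [-3.141, 0.001, 1.373]
contact_force: [0.1, -1.2, -0.3]
grip_width: 0.5
finger_force: 0.0
```

```bash
python3 st.py; python3 - <<'E'
from m import *
t=vision.capture("top");c=vision.capture("scene")
for k in("cursor_mid","gate_end"):
    a=models.pinpoint(t,k);b=models.pinpoint(c,k)
    if a and b:
        X,e=tri(t,a[0]["position"],c,b[0]["position"]);print(k,X,e,"s",(X[:2]-RED)@U)
E
```

```text
5.7 [599.9842  85.4242  42.9989] [-3.1413  0.0008  1.3725] s 240.45868460305783 to start /80 [ 0.4318 -0.0069  0.0122] F [ 0.1112 -1.2046 -0.3345] grip 0.48804220116510116
turn [-0.      0.0001 -0.0002] [ 0.0154  0.6777  1.5051 -0.0008  0.9592  0.2141]
cursor_mid [611.2   2.9  78.1] [np.float64(28.144969216167947), np.float64(28.144969216167855)] s 161.7409995021893
```

step_arm:
  series: "1 -0.08 0 0 0 0 0;1 -0.16 0 0 0 0 0;1 -0.24 0 0 0 0 0;1 -0.32 0 0 0 0 0;1 -0.4 0 0 0 0 0;1 -0.48 0 0 0 0 0;1 -0.56 0 0 0 0 0;1 -0.64 0 0 0 0 0;1 -0.72 0 0 0 0 0;1 -0.8 0 0 0 0 0;1 -0.8 0 0 0 0 0"

```text
time: 7.1
tool_pos: [587.8, 23.0, 42.9]
tcp_rot: [3.141, 0.001, 1.373]
contact_force: [-1.0, 0.0, -0.2]
grip_width: 0.6
finger_force: 0.0
```

step_arm:
  series: "1 -0.02 0 0 0 0 0;1 -0.02 0 0 0 0 0"

```text
time: 7.3
tool_pos: [587.7, 22.4, 43.0]
tcp_rot: [3.141, 0.0, 1.374]
contact_force: [0.4, -1.0, 0.4]
grip_width: 0.5
finger_force: 0.0
```

step_arm:
  series: "1 -0.02 0 0 0 0 0;1 -0.02 0 0 0 0 0"

```text
time: 7.5
tool_pos: [587.2, 21.1, 42.7]
tcp_rot: [3.142, 0.0, 1.374]
contact_force: [0.1, 0.4, 0.4]
grip_width: 0.0
finger_force: 0.0
```

step_arm:
  series: "1 -0.02 0 0 0 0 0;1 -0.02 0 0 0 0 0"

```text
time: 7.7
tool_pos: [586.9, 19.6, 42.7]
tcp_rot: [3.142, -0.0, 1.374]
contact_force: [0.7, -0.5, 0.5]
grip_width: 0.2
finger_force: 0.0
```

step_arm:
  series: "1 -0.02 0 0 0 0 0;1 -0.02 0 0 0 0 0"

```text
time: 7.9
tool_pos: [586.5, 17.9, 42.7]
tcp_rot: [-3.142, -0.0, 1.374]
contact_force: [0.3, -0.1, 0.1]
grip_width: 0.4
finger_force: 0.0
```

step_arm:
  series: "1 -0.02 0 0 0 0 0;1 -0.02 0 0 0 0 0"

```text
time: 8.1
tool_pos: [586.2, 16.3, 42.7]
tcp_rot: [-3.142, -0.0, 1.374]
contact_force: [0.5, -0.1, 0.2]
grip_width: 0.4
finger_force: 0.0
```

step_arm:
  series: "1 -0.02 0 0 0 0 0;1 -0.02 0 0 0 0 0"

```text
time: 8.3
tool_pos: [585.9, 14.8, 42.7]
tcp_rot: [3.142, -0.0, 1.374]
contact_force: [0.6, -0.0, 0.5]
grip_width: 0.8
finger_force: 0.0
```

step_arm:
  series: "1 -0.02 0 0 0 0 0;1 -0.02 0 0 0 0 0"

```text
time: 8.5
tool_pos: [585.7, 13.9, 42.7]
tcp_rot: [3.141, -0.001, 1.374]
contact_force: [0.7, 4.0, -0.8]
grip_width: 0.2
finger_force: 2.0
```

step_arm:
  series: "1 -0.02 0 0 0 0 0;1 -0.02 0 0 0 0 0"

```text
time: 8.7
tool_pos: [585.3, 12.0, 42.7]
tcp_rot: [3.141, -0.0, 1.374]
contact_force: [0.3, 2.4, 0.2]
grip_width: 0.3
finger_force: 1.5
```

```bash
python3 st.py; python3 - <<'E'
from h import *
c=vision.capture("scene");cv2.imwrite("pics/s2.png",cv2.resize(c["frame"][110:300,130:430],None,fx=2.6,fy=2.6)[:,:,::-1])
E
```

```text
8.7 [585.3428  12.0479  42.7152] [ 3.1415 -0.0004  1.374 ] s 165.63587420865187 to start /80 [ 1.367  -0.0062  0.0095] F [0.3168 2.4392 0.1556] grip 0.34648637926410475
turn [ 0.     -0.0001 -0.    ] [-0.1105  0.6477  1.5696  0.0005  0.9241  0.086 ]
```

View pics/s2.png

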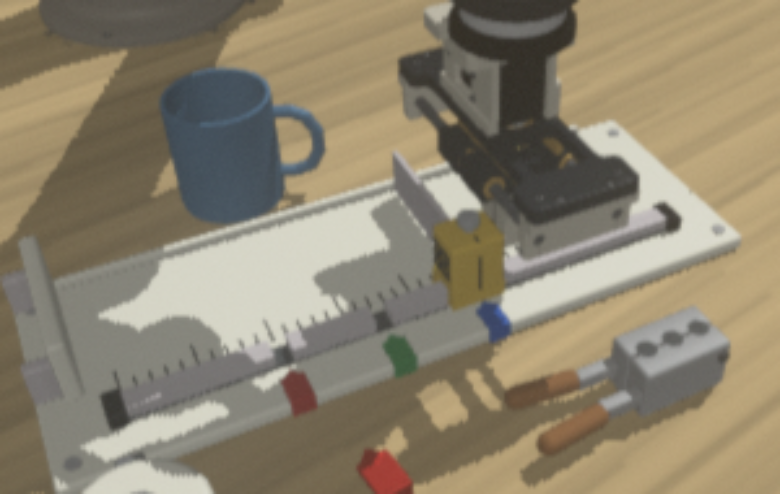

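The force went to zero and then rose to 4 N at TCP s≈168 (y≈14). So the saddle seated at blue and is now being pushed out of it. The matching red contact is 140 mm further, at s≈28. Next I pass green.

step_arm:
  series: "1 -0.05 0 0 0 0 0;1 -0.1 0 0 0 0 0;1 -0.16 0 0 0 0 0;1 -0.24 0 0 0 0 0;1 -0.32 0 0 0 0 0;1 -0.4 0 0 0 0 0;1 -0.48 0 0 0 0 0;1 -0.56 0 0 0 0 0;1 -0.64 0 0 0 0 0;1 -0.7 0 0 0 0 0;1 -0.74 0 0 0 0 0;1 -0.77 0 0 0 0 0;1 -0.77 0 0 0 0 0"

```text
time: 10.05
tool_pos: [572.9, -49.2, 42.7]
tcp_rot: [-3.141, 0.0, 1.374]
contact_force: [0.1, -0.6, -0.4]
grip_width: 0.2
finger_force: 0.0
```

step_arm:
  series: "1 -0.04 0 0 0 0 0;1 -0.04 0 0 0 0 0"

```text
time: 10.25
tool_pos: [572.4, -52.1, 42.7]
tcp_rot: [-3.141, 0.0, 1.374]
contact_force: [-0.7, -0.2, 0.3]
grip_width: 0.6
finger_force: 0.0
```

step_arm:
  series: "1 -0.03 0 0 0 0 0;1 -0.03 0 0 0 0 0"

```text
time: 10.45
tool_pos: [572.0, -54.1, 42.7]
tcp_rot: [-3.141, -0.0, 1.374]
contact_force: [0.7, 1.0, -0.7]
grip_width: 0.3
finger_force: 0.4
```

step_arm:
  series: "1 -0.02 0 0 0 0 0;1 -0.02 0 0 0 0 0"

```text
time: 10.65
tool_pos: [571.8, -55.1, 42.7]
tcp_rot: [-3.142, -0.001, 1.374]
contact_force: [0.3, 3.5, -0.1]
grip_width: 0.2
finger_force: 1.9
```

step_arm:
  series: "1 -0.02 0 0 0 0 0;1 -0.02 0 0 0 0 0"

```text
time: 10.85
tool_pos: [571.4, -57.1, 42.7]
tcp_rot: [-3.141, -0.0, 1.374]
contact_force: [-0.1, 1.7, -0.4]
grip_width: 0.1
finger_force: 1.3
```

step_arm:
  series: "1 -0.02 0 0 0 0 0;1 -0.02 0 0 0 0 0"

```text
time: 11.05
tool_pos: [571.0, -59.1, 42.7]
tcp_rot: [-3.141, 0.0, 1.374]
contact_force: [0.3, 1.2, -0.2]
grip_width: 0.4
finger_force: 0.6
```

```bash
python3 st.py
```

```text
11.05 [571.0452 -59.1348  42.6769] [-3.1414  0.0004  1.374 ] s 93.03162042837401 to start /80 [ 2.2746 -0.0049  0.0076] F [ 0.2654  1.2027 -0.2176] grip 0.356866467699877
turn [-0.      0.0001 -0.    ] [-0.2365  0.6317  1.6036 -0.0005  0.9066 -0.0393]
```

Green is passed: its force peak was at y=-55.1, 69.0 mm on from the blue one, as expected. For red, first contact once seated should come at y≈-123, with the snap at about -119.

step_arm:
  series: "1 -0.04 0 0 0 0 0;1 -0.1 0 0 0 0 0;1 -0.18 0 0 0 0 0;1 -0.26 0 0 0 0 0;1 -0.34 0 0 0 0 0;1 -0.42 0 0 0 0 0;1 -0.5 0 0 0 0 0;1 -0.57 0 0 0 0 0;1 -0.63 0 0 0 0 0;1 -0.67 0 0 0 0 0;1 -0.7 0 0 0 0 0;1 -0.7 0 0 0 0 0"

```text
time: 12.25
tool_pos: [560.3, -114.4, 42.8]
tcp_rot: [3.141, 0.001, 1.374]
contact_force: [0.2, 1.1, 0.1]
grip_width: 0.4
finger_force: 0.0
```

step_arm:
  series: "1 -0.02 0 0 0 0 0;1 -0.02 0 0 0 0 0"

```text
time: 12.45
tool_pos: [560.0, -115.6, 42.8]
tcp_rot: [3.141, 0.0, 1.374]
contact_force: [-0.9, 0.2, -0.9]
grip_width: 0.5
finger_force: 0.0
```

step_arm:
  series: "1 -0.02 0 0 0 0 0;1 -0.02 0 0 0 0 0"

```text
time: 12.65
tool_pos: [559.6, -117.1, 42.7]
tcp_rot: [3.141, 0.0, 1.374]
contact_force: [0.7, -0.2, 0.2]
grip_width: 0.7
finger_force: 0.0
```

```bash
python3 st.py
```

```text
12.65 [ 559.6166 -117.0886   42.7452] [3.1415 0.0001 1.3738] s 33.96183436505321 to start /80 [ 3.013  -0.0068  0.0089] F [ 0.6552 -0.1995  0.2298] grip 0.7036477625366625
turn [ 0.  0. -0.] [-0.3402  0.628   1.611  -0.0001  0.9024 -0.1432]
```

step_arm:
  series: "1 -0.02 0 0 0 0 0;1 -0.02 0 0 0 0 0"

```text
time: 12.85
tool_pos: [559.3, -118.7, 42.7]
tcp_rot: [3.142, 0.0, 1.374]
contact_force: [0.1, 0.2, 0.5]
grip_width: 0.5
finger_force: 0.0
```

step_arm:
  series: "1 -0.02 0 0 0 0 0;1 -0.02 0 0 0 0 0"

```text
time: 13.05
tool_pos: [559.0, -120.2, 42.7]
tcp_rot: [3.142, 0.0, 1.374]
contact_force: [0.1, -0.7, -0.3]
grip_width: 0.6
finger_force: 0.0
```

step_arm:
  series: "1 -0.02 0 0 0 0 0;1 -0.02 0 0 0 0 0"

```text
time: 13.25
tool_pos: [558.6, -121.8, 42.7]
tcp_rot: [3.142, -0.0, 1.374]
contact_force: [0.6, 0.5, -0.2]
grip_width: 0.1
finger_force: 0.0
```

step_arm:
  series: "1 -0.01 0 0 0 0 0;1 -0.01 0 0 0 0 0"

```text
time: 13.45
tool_pos: [558.5, -122.4, 42.7]
tcp_rot: [3.142, -0.0, 1.374]
contact_force: [-0.5, -0.3, -0.1]
grip_width: 0.2
finger_force: 0.0
```

step_arm:
  series: "1 -0.01 0 0 0 0 0;1 -0.01 0 0 0 0 0"

```text
time: 13.65
tool_pos: [558.4, -122.7, 42.7]
tcp_rot: [3.142, -0.001, 1.374]
contact_force: [1.6, 3.8, 0.8]
grip_width: 0.5
finger_force: 1.6
```

The force rose to 3.8 N just where seating predicts, so the pin is in the red slot. I'll back off along the rail, lift, and check.

step_arm:
  series: "1 0.1 0 0 0 0 0;1 0.3 0 0 0 0 0;1 0.5 0 0 0 0 0;1 0.5 0 0 0 0 0"

```text
time: 14.05
tool_pos: [566.4, -81.3, 42.7]
tcp_rot: [-3.141, -0.0, 1.377]
contact_force: [0.1, -0.5, -0.3]
grip_width: 0.5
finger_force: 0.0
```

step_arm:
  series: "1 0 0 -0.5 0 0 0;1 0.5 0 -1 0 0 0;1 1 0 -1 0 0 0;1 1 0 -1 0 0 0"

```text
time: 14.45
tool_pos: [583.2, -0.9, 124.6]
tcp_rot: [3.138, -0.002, 1.379]
contact_force: [0.9, 0.3, 0.3]
grip_width: -0.2
finger_force: 0.0
```

step_arm:
  series: "1 0.5 0 -0.5 0 0 0;1 1 0 -1 0 0 0;1 1 0 -1 0 0 0;1 1 0 -1 0 0 0"

```text
time: 14.85
tool_pos: [598.1, 74.0, 203.8]
tcp_rot: [3.139, -0.0, 1.376]
contact_force: [-0.5, -0.2, 0.1]
grip_width: 0.6
finger_force: 0.0
```

```bash
python3 - <<'E'
from m import *
t=vision.capture("top");c=vision.capture("scene")
a=models.pinpoint(t,"cursor_mid");b=models.pinpoint(c,"cursor_mid")
if a and b:
    X,e=tri(t,a[0]["position"],c,b[0]["position"]);print(X,e,"s",(X[:2]-RED)@U)
for k in("mug","mould","bait_cup"): print(k,[r["position"] for r in models.pinpoint(t,k)[:1]])
im=np.hstack([cv2.resize(c["frame"][130:350,120:420],(400,293)),cv2.resize(t["frame"][100:320,200:500],(400,293))])
cv2.imwrite("pics/end.png",im[:,:,::-1]); print(readout.get_obs()["contact_force"])
E
```

```text
[ 556.3 -152.8   51.7] [np.float64(0.05796426437338729), np.float64(0.05796426437335437)] s -1.7538705559741516
mug [[356.7, 304.8]]
mould [[308.1, 140.9]]
bait_cup [[446.1, 172.3]]
[ 0.1 -0.1  0.8]
```

View pics/end.png

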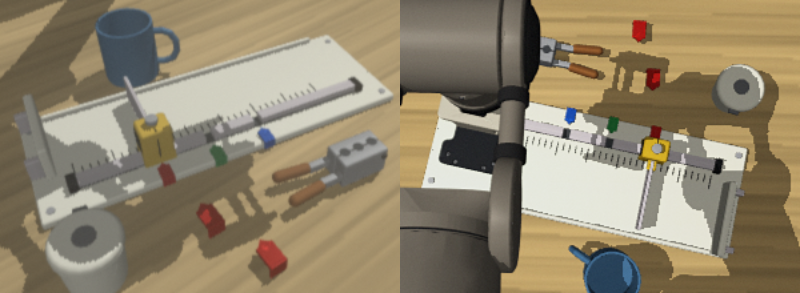

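The saddle stands at the red tag (left part of the picture at (155,135), right part at (655,150)). The measured offset is about 2 mm, within camera error. The mug, mould and bait cup have not moved, and the arm is clear.

```bash
python3 -c "
from plant import order;print(order.close_job())"
```

```text
the job is handed in; nothing more can be done
None
```

I pushed the cursor through the blue and green slots into the red-tag slot and left it there on its own, then handed the job in: the push force showed the pin seating, the cameras put it within about 2 mm of the slot, and the mug, mould and bait cup showed no shift, but the hand-in gave no verdict.

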